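# Seat a terminator plug in a spring-floated socket and prove its latch with a pull

### The job

Stand the loose terminator plug upright in the socket of the test stand and push it fully home until its hidden latch has caught it. Then prove the latch: without letting it come out, pull the plug straight up with a steady 15 N and keep that pull for two seconds, never straining the socket with more than 30 N either way. Finally let the plug settle back fully home, release it, and leave the other things on the bench where they are.

Things in the scene. Friction and masses are not known exactly. Their poses are not given: they have to be found in the camera images.
- plug_grip (a point): centre of the black ribbed handle of the loose terminator plug, which stands upright on its foot: on the plug's axis, 60 mm above the underside of the foot, 22 mm below the top. Handle 36 mm (own x) by 24 mm (own y), from 38 to 82 mm above the underside. z points up along the plug. The plug is the same turned half round
- plug: the same plug, 82 mm tall, about 0.12 kg; origin at the centre of its underside. Below the handle a grey tongue: neck 22 x 20 mm from 10 to 38 mm up, foot 34 (x) x 20 (y) mm from 0 to 10 mm up; the foot's 6 mm ledges at both x ends are what the latch holds
- socket_mouth (a point): centre of the socket's mouth, in the top face of the nest; x along the long side of the opening, z up. The hole is 38 (x) x 24 (y) mm, flaring to 46 x 32 mm over its top 7 mm, and 36 mm deep: with the plug fully home, plug_grip is 24 mm above this point and the handle's underside 2 mm above the nest. The socket is the same turned half round
- nest: aluminium block 84 x 56 x 44 mm with the socket in its top, floating on springs (5 N per mm; 6 mm down, 10 mm up). Origin: centre of its underside. Two hidden sprung pawls at the x ends let the foot pass at 3 to 10 N of push; push to 16 N to be sure it is home. A caught plug rises freely by 1.5 to 5.5 mm (unknown, differs each time) before the pawls bite; they then hold any pull
- stand: dark steel base plate 128 x 88 x 10 mm fixed to the bench, carrying the nest at its middle; origin at the centre of its underside, x along the long side
- loupe: black eye loupe, cup 39 mm across, 30 mm tall, a bystander; origin at the centre of its underside
- component_box: white lidded component box 47 x 58 x 22 mm, a bystander; origin at the centre of its underside
- wick_reel: flat yellow reel 44 mm across, 10 mm thick, lying flat, a bystander; origin on its underside, 12 mm from the reel's centre
Things that resemble listed ones, but are neither listed nor needed, are in the scene too. Of the things that look like the stand, the larger one is meant.

How it is judged:
By the outcome, as a careful person would: the job done as asked, in the order asked, and still so for the second after the job is handed in, with the robot touching nothing.
It also fails if it takes over 70 s, if anything falls off the work surface, if the arm or the gripper's body presses on something with over 40 N, if the wrist force passes 120 N, or if a joint passes its speed limit or range.

### The arm

A 6-joint arm with a two-finger parallel gripper is mounted at the origin on a cart in front of the work surface, level with it; the furniture and walls round the work are solid. World frame = base frame: x ahead of the robot, y to its left, z up, the work surface at z = 0. Lengths are in mm, angles in rad, forces in N, time in s.
With the tool pointing down it reaches from about 300 to 775 mm from the base axis. Payload 14.6 kg.
Tool frame: the origin (TCP) lies on the centre line of the jaws, within the pads' length; the fingertips stand 11 mm ahead of it and the grasp point (between the pads) lies 8 mm behind it; x points along the fingers, y is the direction in which the jaws open and shut, and the axes are right-handed (so a half turn about x gives the same grasp; the last joint's range is limited). The gripper opens to 94 mm and grips with 3 to 60 N. Pads are 16 mm wide; open, the fingers measure 119 mm over their backs; the gripper's body (75 mm by 177 mm) begins 78 mm behind the grasp point.
Start: joints at [1.22, 0.3, 1.521, -0, 1.321, -0.067], TCP at [154.001, 527.99, 216.446] pointing down, gripper open.
Joint ranges: [-3.03, 3.03], [-0.79, 2.21], [0.23, 2.52], [-1.04, 4.18], [0, 3.07], [-2.55, 2.55]. Speed limits (rad/s): [2.22, 2.22, 2.57, 3.14, 3.14, 3.14].

### API

Orientations are given as [roll, pitch, yaw] about the fixed x, y, z axes, in that order (R = Rz(yaw) Ry(pitch) Rx(roll)).
In Python, from cell import manip gives the robot as it stands.
- The arm moves only by the shell command python3 -m handwheel 'ROWS' [OPENING] [FORCE]. ROWS is JSON, a list of rows, each a list of 2 entries, a list of its own where there are three numbers: the shift along the tool's x, y, z in mm, then the turn about the tool's x in rad. In form: [[[x, y, z], spin], ...]. A call has exactly 10 rows; each row shifts and turns the commanded pose from where the row before left it, along the tool's axes as they then stand; what a row does not reach is not made up. A row lasts 1/8 s, in which the tool goes at most 62.5 mm and 10.7 degrees, less where a joint would pass 70% of its speed; a pose out of reach is approached as far as the arm can. A call with a gripper value outside its range is refused whole. OPENING is the closure in counts, from 0 (fully open) to 255 (shut), set as the call begins (- or left out, the last holds). The fingers move at their own pace and stop on an object; FORCE is the grip in N (left out, the last holds). Time passes only in rows, so rows that do not move let the fingers close, or fill a call up. It gives the time, the measured TCP pose, the force and the opening at its end, in the units of the state.
- manip.read_state(): the state, without advancing time (a new reading comes with each control period).
- manip.camera(name): name is "scene" or "top" or "wrist"; returns a dict with "pixels" (480x640x3 uint8, red, green, blue), "z_map" (480x640 float32, mm along the optical axis (not along the pixel's ray), 0 where there is no reading), "mtx" (3x3 intrinsics, pixels), "k1" (the pictures are not rectified: a ray, as slopes to the right and down, at radius r is drawn at 1 + k1 r^2 times it, then the intrinsics apply), "xyz" and "orientation" of the camera in the world. Camera axes: x right, y up, looking along -z (the intrinsics and any distortion apply to the point x, -y, -z); pixel columns grow to the right and rows downward; lengths in mm; the calibration is good to about 2 mm. A picture is of the moment at which its call begins.
- manip.sign_off(): hands the job in, once; it reports no verdict.
Trained networks look in the newest picture that a camera, given by its name, has taken for a name from the list of things; names that differ only in an ending like _2 or _b are one class to them, and where a whole thing is asked for, a point or a joint stands for the part that bears it (a point fixed in the world has none). Each returns a list of dicts, best first, with "confidence" (0 to 1); they miss things now and then, are a little off and sometimes report something else, mostly with a low value. They report only what shows in the picture. A call takes as long as a camera call. They do not tell look-alikes from the thing itself.
- manip.cut_out(target, camera): "region" (480x640 bool, what is visible of it) and "centre" ([column, row] in pixels, amid what is visible of it).
The state is a dict: "clock": time; "joints": joint angles; "qd": joint speeds; "effort": joint torques, N m; "eef_pos": TCP position; "eef_rot": TCP orientation; "wrist_force": force on the tool from outside, world axes, zero at the start; "moment": the same for the moment, N m; "finger_gap": finger opening in mm.
Only numpy, scipy, OpenCV 4.12 (cv2) and the standard library are available. Lean on these libraries where they do the work, as an engineer would, in place of code of your own. Each camera call takes 0.05 s, during which the arm holds its last target. There are 200 camera calls.

## Working session

There is one attempt and no reset: what is moved stays moved. The work goes in short steps, Python scripts to look and compute and a shell command to move; the robot and the scene stay as the last step left them, time stands still between calls to the robot, and variables do not carry over. Pictures are saved under pics/ and viewed, about 8 in all and at most 12, crops included, and the job is handed in when it is done.

```bash
mkdir -p pics; ls; cat > h.py <<'E'
import numpy as np, cv2
from cell import manip
from scipy.spatial.transform import Rotation as R
def cloud(c):
    K=np.array(c["mtx"]);z=c["z_map"];v,u=np.mgrid[0:480,0:640]
    p=cv2.undistortPoints(np.stack([u.ravel(),v.ravel()],1).astype(np.float64)[:,None],K,np.array([c["k1"],0,0,0,0.]))[:,0].reshape(480,640,2)
    P=np.stack([p[...,0]*z,-p[...,1]*z,-z],-1)
    o=c["orientation"]; M=R.from_euler('xyz',o).as_matrix() if np.size(o)==3 else np.array(o)
    return P@M.T+np.array(c["xyz"])
def save(c,n): cv2.imwrite("pics/"+n,c["pixels"][...,::-1])
E
python3 - <<'E'
from h import *
print(manip.read_state())
for n in("scene","top"):
    c=manip.camera(n);save(c,n+"1.png");print(n,c["xyz"],c["orientation"],c["k1"]);P=cloud(c)
    for t in("plug_grip","plug","socket_mouth","nest","stand","loupe","component_box","wick_reel"):
        for d in manip.cut_out(t,n):
            m=d["region"]&(c["z_map"]>0);q=P[m]
            print(t,round(d["confidence"],2),np.round(d["centre"]),m.sum(),np.round(np.median(q,0)) if len(q) else 0,np.round(np.percentile(q,98,0)) if len(q) else 0)
E
```

```text
pics
{'clock': 0.0, 'joints': array([ 1.22037046e+00,  3.00457875e-01,  1.52156407e+00,  9.82008749e-06,
        1.32069311e+00, -6.65982698e-02]), 'qd': array([-1.91577577e-03, -5.01261690e-04, -5.45874554e-05,  2.78068974e-03,
       -1.31749623e-03,  6.78366947e-04]), 'effort': array([ 1.56053084e-03, -5.31818104e+01, -3.52732229e+01,  7.08701368e-02,
        2.45766516e-02, -1.33669610e-04]), 'eef_pos': array([153.93413055, 527.76769299, 215.90077182]), 'eef_rot': array([-1.64586894,  1.56967389, -1.92969898]), 'wrist_force': array([-0.32179681,  0.35831277,  0.27229214]), 'moment': array([ 0.02400203,  0.01946669, -0.04491465]), 'finger_gap': 93.94468724543471}
scene [ -34.67981766 -298.65670531  641.14183359] [ 0.8591364   0.00259767 -1.08754121] -0.022501702487723412
plug_grip 0.58 [320. 275.] 743 [501. -30.  62.] [527. -12.  83.]
plug 0.56 [320. 273.] 719 [501. -30.  62.] [526. -13.  83.]
plug 0.22 [220. 259.] 2022 [464. 143.  58.] [514. 177.  66.]
socket_mouth 0.89 [367. 325.] 1394 [ 454. -131.   47.] [ 497. -106.   51.]
socket_mouth 0.75 [218. 255.] 2095 [463. 144.  58.] [5
[... 868 characters left out ...]
6. 151.  63.] [517. 180.  67.]
socket_mouth 0.88 [392. 314.] 905 [ 465. -130.   48.] [ 495. -104.   51.]
socket_mouth 0.62 [238. 304.] 1625 [477. 151.  63.] [516. 179.  67.]
socket_mouth 0.37 [330. 198.] 211 [677. -15.  21.] [685.   6.  30.]
nest 0.67 [395. 315.] 886 [ 465. -130.   48.] [ 496. -105.   52.]
stand 0.89 [240. 304.] 3392 [476. 147.  12.] [538. 196.  66.]
stand 0.72 [389. 311.] 1929 [ 466. -125.   10.] [513. -93.  51.]
loupe 0.59 [330. 200.] 183 [678. -16.  20.] [686.   5.  30.]
component_box 0.98 [231. 196.] 804 [679. 166.  20.] [702. 194.  24.]
wick_reel 0.96 [408. 218.] 421 [ 646. -162.    8.] [ 665. -141.   12.]
wick_reel 0.57 [337. 287.] 326 [513. -23.  80.] [530.  -8.  84.]
```

View pics/scene1.png

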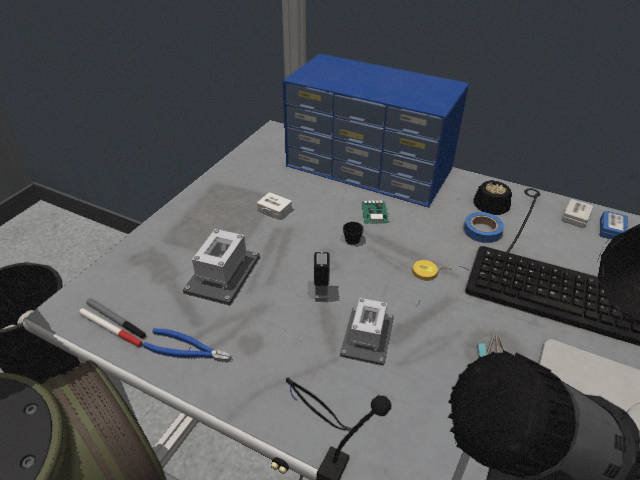

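View pics/top1.png

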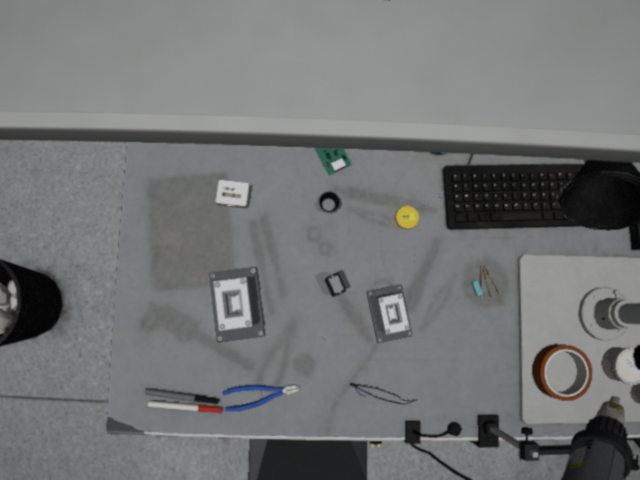

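```bash
python3 - <<'E'
from h import *
c=manip.camera("top");P=cloud(c)
def rect(m,name):
    q=P[m][:,:2].astype(np.float32); r=cv2.minAreaRect(q); print(name,m.sum(),r)
def near(x,y,r): return (np.hypot(P[...,0]-x,P[...,1]-y)<r)&(c["z_map"]>0)
Z=P[...,2]
rect(near(476,150,90)&(Z>55)&(Z<75),"nesttop"); 
rect(near(476,150,90)&(Z>6)&(Z<75),"stand")
rect(near(476,150,20)&(Z<58),"hole")
rect(near(512,-22,40)&(Z>74),"plugtop")
rect(near(512,-22,40)&(Z>15),"plug")
print(np.median(Z[near(476,150,90)&(Z>55)&(Z<75)]),np.median(Z[near(512,-22,40)&(Z>74)]))
print(np.median(Z[near(570,50,20)]))
E
```

```text
nesttop 1286 ((476.419189453125, 151.2956085205078), (83.07022857666016, 55.218875885009766), 9.32391357421875)
stand 3195 ((476.3798828125, 151.31610107421875), (127.18316650390625, 86.89637756347656), 9.096416473388672)
hole 291 ((476.10150146484375, 151.5873565673828), (38.810420989990234, 26.036434173583984), 3.6025960445404053)
plugtop 304 ((513.3545532226562, -24.04928207397461), (36.055416107177734, 24.615846633911133), 25.319225311279297)
plug 328 ((513.4595947265625, -24.02692222595215), (35.915653228759766, 25.016075134277344), 26.425254821777344)
63.547376762827525 80.50679147884694
644.5676960687478
```

```bash
cat >> h.py <<'E'
def plan(x,y,z,psi):  # psi: world yaw of jaw axis (deg, mod 180), TCP target
    s=manip.read_state(); M=R.from_euler('xyz',s["eef_rot"]).as_matrix()
    cur=np.degrees(np.arctan2(M[1,1],M[0,1])); d=(cur-psi+90)%180-90
    print("tcp",np.round(s["eef_pos"],1),"psi",round(cur,2),"xdir",np.round(M[:,0],3),"delta tool",np.round(M.T@(np.array([x,y,z])-s["eef_pos"]),1),"spin deg",round(d,2),"rad",round(np.radians(d),4),"or",round(np.radians(d-180*np.sign(d)),3),"j",np.round(s["joints"],3))
E
python3 - <<'E'
from h import *
plan(513.4,-24,200,115.9)
c=manip.camera("top");P=cloud(c);m=(P[...,2]>300)&(c["z_map"]>0)
print(np.percentile(P[m],[0,1,50,100],0))
E
```

```text
tcp [154.  528.  216.4] psi 73.74 xdir [ 0.  0. -1.] delta tool [  16.4 -429.3  499.6] spin deg -42.16 rad -0.7358 or 2.406 j [ 1.22   0.3    1.521 -0.     1.321 -0.067]
[[ 258.71669412 -365.03924214  300.1268476 ]
 [ 570.13947792 -180.3705502   626.1621507 ]
 [ 611.54536545   18.08190613  645.09965246]
 [ 679.23098227  233.57510598  648.2951078 ]]
```

```bash
python3 -m handwheel '[[[0,-36,42],0],[[0,-36,42],0],[[0,-36,42],0],[[0,-36,42],0],[[0,-36,42],0],[[0,-36,42],0],[[0,-36,42],0],[[0,-36,42],0],[[0,-36,42],0],[[0,-36,42],0]]' 0
python3 -c "
from h import *
plan(513.4,-24,200,115.9)"
```

```text
clock: 2.25
eef_pos: [457.2, 63.0, 216.7]
eef_rot: [0.406, 1.57, 0.122]
wrist_force: [0.2, 0.7, 0.2]
finger_gap: 93.8
tcp [457.2  63.  216.7] psi 73.73 xdir [ 0.001  0.    -1.   ] delta tool [ 16.7 -67.8  78.3] spin deg -42.17 rad -0.736 or 2.406 j [ 0.058  0.101  1.759  0.     1.281 -1.229]
```

```bash
python3 -m handwheel '[[[6,-34,39],0],[[6,-34,39.5],0],[[5,0,0],-0.147],[[0,0,0],-0.147],[[0,0,0],-0.147],[[0,0,0],-0.147],[[0,0,0],-0.148],[[0,0,0],0],[[0,0,0],0],[[0,0,0],0]]'
python3 - <<'E'
from h import *
plan(513.4,-24,200,115.9)
c=manip.camera("wrist");save(c,"w1.png");P=cloud(c);print(c["xyz"],c["orientation"])
for d in manip.cut_out("plug_grip","wrist"):print(d["confidence"],d["centre"],d["region"].sum())
Z=P[...,2];m=(np.hypot(P[...,0]-513,P[...,1]+24)<40)&(Z>76)&(c["z_map"]>0)
print(m.sum(),cv2.minAreaRect(P[m][:,:2].astype(np.float32)),np.median(Z[m]))
E
```

```text
clock: 3.5
eef_pos: [512.7, -22.5, 199.5]
eef_rot: [-0.102, 1.571, 0.349]
wrist_force: [-0.1, 0.2, 0.1]
finger_gap: 93.9
tcp [512.7 -22.5 199.5] psi 115.8 xdir [ 0.  0. -1.] delta tool [-0.5 -1.7 -0.1] spin deg -0.1 rad -0.0017 or 3.14 j [-0.115  0.233  1.646  0.     1.262 -2.136]
[446.58811273 -54.69095239 367.63349163] [-2.57357680e-01 -2.14910514e-05  2.02069484e+00]
0.94 [318.1, 229.2] 1337
27887 ((507.7865295410156, -25.375999450683594), (46.68962097167969, 70.1646728515625), 25.679113388061523) 314.54989838346427
```

View pics/w1.png

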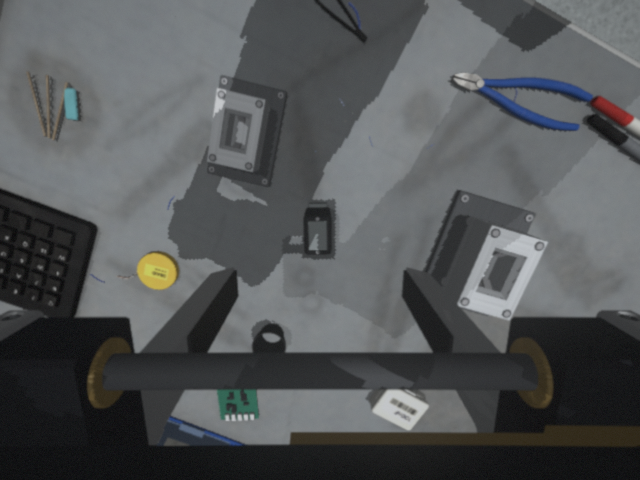

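```bash
python3 - <<'E'
from h import *
c=manip.camera("wrist");P=cloud(c);Z=P[...,2];ok=(c["z_map"]>0)&(Z<150)
D=np.hypot(P[...,0]-513,P[...,1]+24)
m=ok&(D<40)&(Z>70)
print(m.sum(),cv2.minAreaRect(P[m][:,:2].astype(np.float32)),np.median(Z[m]))
D=np.hypot(P[...,0]-476,P[...,1]-151)
m=ok&(D<80)&(Z>55);print(m.sum(),cv2.minAreaRect(P[m][:,:2].astype(np.float32)),np.median(Z[m]))
m=ok&(D<110)&(Z>7);print(m.sum(),cv2.minAreaRect(P[m][:,:2].astype(np.float32)))
print(np.median(Z[200:220,260:280]))
E
```

```text
1140 ((513.4055786132812, -25.001232147216797), (36.28004837036133, 24.807476043701172), 26.708805084228516) 81.95244116948453
4527 ((475.8780212402344, 150.8402099609375), (84.71971893310547, 58.25934982299805), 8.68809986114502) 64.61432027313703
9989 ((475.5794982910156, 150.09205627441406), (127.02310180664062, 89.07151794433594), 8.927279472351074)
-0.15832443555621012
```

```bash
python3 -m handwheel '[[[20,-2.3,-0.3],-0.007],[[25,0,0],0],[[25,0,0],0],[[25,0,0],0],[[20,0,0],0],[[15,0,0],0],[[10,0,0],0],[[5.5,0,0],0],[[0,0,0],0],[[0,0,0],0]]' 0
python3 -c "
from h import *
plan(513.4,-24.7,54,116.2)"
```

```text
clock: 4.9
eef_pos: [513.7, -24.7, 54.5]
eef_rot: [-0.613, 1.57, -0.154]
wrist_force: [-0.3, 0.3, 0.1]
finger_gap: 94.0
tcp [513.7 -24.7  54.5] psi 116.31 xdir [ 0.001 -0.    -1.   ] delta tool [ 0.5  0.2 -0.3] spin deg 0.11 rad 0.0019 or -3.14 j [-0.119  0.421  1.773 -0.     0.947 -2.149]
```

```bash
python3 -m handwheel '[[[0,0,0],0],[[0,0,0],0],[[0,0,0],0],[[0,0,0],0],[[0,0,0],0],[[0,0,0],0],[[0,0,0],0],[[0,0,0],0],[[0,0,0],0],[[0,0,0],0]]' 255 50
python3 -c "
from h import *
plan(513.4,-24.7,135,116.2)"
```

```text
clock: 6.15
eef_pos: [513.4, -24.7, 53.9]
eef_rot: [2.409, 1.571, 2.868]
wrist_force: [-0.6, -0.2, -0.1]
finger_gap: 23.8
tcp [513.4 -24.7  53.9] psi 116.31 xdir [-0.  0. -1.] delta tool [-81.1  -0.   -0. ] spin deg 0.11 rad 0.0019 or -3.14 j [-0.119  0.421  1.774  0.     0.947 -2.149]
```

```bash
python3 -m handwheel '[[[-15,0,0],0],[[-30,0,0],0],[[-35,0,0],0],[[-16,0,0],0],[[0,43.5,11.1],0],[[0,43.5,11.1],0],[[0,43.5,11.1],0],[[0,43.5,11.1],0],[[0,0,0],0.151],[[0,0,0],0.151]]'
python3 - <<'E'
from h import *
plan(476.1,151,150,99.0)
s=manip.read_state();print(s["wrist_force"],s["finger_gap"])
for n in("top","wrist"):
  c=manip.camera(n);save(c,n+"2.png");P=cloud(c);Z=P[...,2];ok=(c["z_map"]>0)&(Z<110)
  D=np.hypot(P[...,0]-476,P[...,1]-151)
  m=ok&(D<80)&(Z>55)&(Z<75);print(m.sum(),cv2.minAreaRect(P[m][:,:2].astype(np.float32)),np.median(Z[m]))
E
```

```text
clock: 7.4
eef_pos: [475.7, 151.5, 149.7]
eef_rot: [-3.005, 1.57, -2.851]
wrist_force: [0.3, 0.6, -0.8]
finger_gap: 23.7
tcp [475.7 151.5 149.7] psi 98.8 xdir [-0.001 -0.    -1.   ] delta tool [-0.3 -0.6  0.3] spin deg -0.2 rad -0.0035 or 3.138 j [ 0.235  0.256  1.741 -0.     1.145 -1.489]
[ 0.30060156  0.64639712 -0.83278176] 23.72253695890242
45 ((442.0963439941406, 145.752197265625), (12.527451515197754, 55.041080474853516), 9.935033798217773) 63.984935762392865
3925 ((464.76983642578125, 148.97837829589844), (62.114227294921875, 56.06674575805664), 9.260445594787598) 64.89239214321194
```

View pics/wrist2.png

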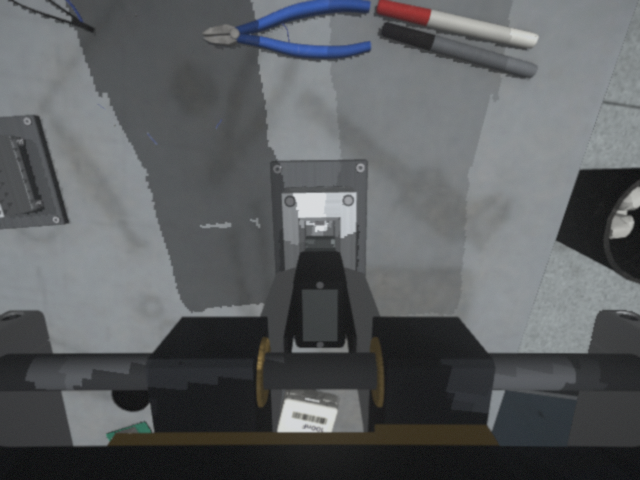

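```bash
python3 -m handwheel '[[[8,-0.6,0.3],-0.003],[[8,0,0],0],[[6,0,0],0],[[4,0,0],0],[[3,0,0],0],[[3,0,0],0],[[3,0,0],0],[[3,0,0],0],[[2,0,0],0],[[0,0,0],0]]'
python3 -c "
from h import *
plan(476.1,151,82.5,99.0);s=manip.read_state();print(s['wrist_force'],s['moment'])"
```

```text
clock: 8.75
eef_pos: [476.5, 150.4, 109.8]
eef_rot: [-3.025, 1.571, -2.865]
wrist_force: [0.1, -0.9, -1.0]
finger_gap: 24.0
tcp [476.5 150.4 109.8] psi 99.18 xdir [-0. -0. -1.] delta tool [27.3  0.6 -0.3] spin deg 0.18 rad 0.0031 or -3.138 j [ 0.232  0.309  1.777 -0.     1.056 -1.499]
[ 0.06745328 -0.87676306 -1.0148055 ] [ 0.06761632  0.0791138  -0.00637132]
```

```bash
python3 -m handwheel '[[[2,0,0],0],[[2,0,0],0],[[2,0,0],0],[[2,0,0],0],[[2,0,0],0],[[2,0,0],0],[[0,0,0],0],[[0,0,0],0],[[0,0,0],0],[[0,0,0],0]]'
python3 -c "
from h import *
plan(476.1,151,82.5,99.0);s=manip.read_state();print(s['wrist_force'],s['moment'])"
```

```text
clock: 10.0
eef_pos: [476.5, 150.4, 97.9]
eef_rot: [-3.054, 1.571, -2.894]
wrist_force: [-0.1, 0.3, -1.0]
finger_gap: 23.5
tcp [476.5 150.4  97.9] psi 99.18 xdir [-0. -0. -1.] delta tool [15.4  0.6 -0.3] spin deg 0.18 rad 0.0032 or -3.138 j [ 0.233  0.326  1.786 -0.     1.03  -1.499]
[-0.13711279  0.30622453 -0.95363495] [0.02847627 0.04886752 0.01024622]
```

```bash
python3 -m handwheel '[[[1.5,0,0],0],[[1.5,0,0],0],[[1.5,0,0],0],[[1.5,0,0],0],[[1.5,0,0],0],[[1.5,0,0],0],[[1.5,0,0],0],[[1.5,0,0],0],[[0,0,0],0],[[0,0,0],0]]'
python3 -c "
from h import *
plan(476.1,151,82.5,99.0);s=manip.read_state();print(s['wrist_force'],s['moment'])"
```

```text
clock: 11.25
eef_pos: [476.5, 150.5, 86.0]
eef_rot: [-2.011, 1.571, -1.851]
wrist_force: [-0.2, -0.0, -0.8]
finger_gap: 23.9
tcp [476.5 150.5  86. ] psi 99.18 xdir [-0. -0. -1.] delta tool [ 3.5  0.6 -0.3] spin deg 0.18 rad 0.0032 or -3.138 j [ 0.233  0.344  1.794 -0.     1.003 -1.499]
[-0.15362919 -0.01170179 -0.77132172] [-0.01918915 -0.01618174  0.00877882]
```

```bash
python3 -m handwheel '[[[1,0,0],0],[[1,0,0],0],[[1,0,0],0],[[0.5,0,0],0],[[0.5,0,0],0],[[0,0,0],0],[[0,0,0],0],[[0,0,0],0],[[0,0,0],0],[[0,0,0],0]]'
python3 -c "
from h import *
plan(476.1,151,82.5,99.0);s=manip.read_state();print(s['wrist_force'],s['moment'])"
```

```text
clock: 12.5
eef_pos: [476.6, 150.4, 82.0]
eef_rot: [-0.069, 1.571, 0.092]
wrist_force: [-2.1, -0.9, 3.8]
finger_gap: 23.8
tcp [476.6 150.4  82. ] psi 99.18 xdir [ 0.  0. -1.] delta tool [-0.5  0.6 -0.4] spin deg 0.18 rad 0.0031 or -3.138 j [ 0.232  0.35   1.797 -0.     0.995 -1.499]
[-2.08602819 -0.87614536  3.75957521] [-0.09289692  0.3837838  -0.03451499]
```

```bash
python3 -m handwheel '[[[0.5,0,0],0],[[0.5,0,0],0],[[0.5,0,0],0],[[0,0,0],0],[[0,0,0],0],[[0,0,0],0],[[0,0,0],0],[[0,0,0],0],[[0,0,0],0],[[0,0,0],0]]'
python3 -c "
from h import *
for i in range(1):
  plan(476.1,151,82.5,99.0);s=manip.read_state();print(s['wrist_force'],s['moment'])"
```

```text
clock: 13.75
eef_pos: [476.6, 150.5, 80.9]
eef_rot: [-0.019, 1.57, 0.142]
wrist_force: [-3.9, -1.6, 9.4]
finger_gap: 23.3
tcp [476.6 150.5  80.9] psi 99.18 xdir [ 0.  0. -1.] delta tool [-1.6  0.6 -0.4] spin deg 0.18 rad 0.0032 or -3.138 j [ 0.233  0.352  1.798 -0.     0.992 -1.499]
[-3.90839749 -1.56204335  9.44068151] [-0.21767614  0.88708812 -0.018103  ]
```

```bash
python3 -m handwheel '[[[0,0,-0.3],0],[[0,0.2,-0.3],0],[[0.5,0,0],0],[[0.5,0,0],0],[[0,0,0],0],[[0,0,0],0],[[0,0,0],0],[[0,0,0],0],[[0,0,0],0],[[0,0,0],0]]'
python3 -c "
from h import *
for i in range(1):
  plan(476.1,151,82.5,99.0);s=manip.read_state();print(s['wrist_force'],s['moment'])"
```

```text
clock: 15.0
eef_pos: [476.5, 150.5, 80.3]
eef_rot: [-0.167, 1.569, -0.006]
wrist_force: [-1.8, -2.7, 12.2]
finger_gap: 23.6
tcp [476.5 150.5  80.3] psi 99.18 xdir [ 0.002 -0.    -1.   ] delta tool [-2.2  0.6 -0.3] spin deg 0.18 rad 0.0032 or -3.138 j [ 0.233  0.352  1.799 -0.     0.989 -1.498]
[-1.80263375 -2.71617794 12.18174107] [-0.50543925  0.57045641  0.00416645]
```

```bash
python3 -m handwheel '[[[0.5,0,0],0],[[0.5,0,0],0],[[0.3,0,0],0],[[0,0,0],0],[[0,0,0],0],[[0,0,0],0],[[0,0,0],0],[[0,0,0],0],[[0,0,0],0],[[0,0,0],0]]'
python3 -c "
from h import *
for i in range(1):
  plan(476.1,151,82.5,99.0);s=manip.read_state();print(s['wrist_force'],s['moment'])"
```

```text
clock: 16.25
eef_pos: [476.6, 150.5, 79.3]
eef_rot: [-0.139, 1.569, 0.021]
wrist_force: [-3.8, -2.6, 17.6]
finger_gap: 23.7
tcp [476.6 150.5  79.3] psi 99.18 xdir [ 0.002  0.    -1.   ] delta tool [-3.2  0.6 -0.4] spin deg 0.18 rad 0.0032 or -3.138 j [ 0.233  0.353  1.8   -0.     0.987 -1.498]
[-3.80630273 -2.55479417 17.5625567 ] [-0.62840369  0.97683436 -0.02018414]
```

```bash
python3 -m handwheel '[[[-1,0,0],0],[[-1,0,0],0],[[-1,0,0],0],[[-1,0,0],0],[[-0.5,0,0],0],[[0,0,0],0],[[0,0,0],0],[[0,0,0],0],[[0,0,0],0],[[0,0,0],0]]'
python3 -c "
from h import *
for i in range(1):
  plan(476.1,151,82.5,99.0);s=manip.read_state();print(s['wrist_force'],s['moment'])"
```

```text
clock: 17.5
eef_pos: [475.9, 150.6, 82.6]
eef_rot: [2.484, 1.571, 2.644]
wrist_force: [1.1, 1.2, 0.3]
finger_gap: 23.5
tcp [475.9 150.6  82.6] psi 99.18 xdir [-0.  0. -1.] delta tool [0.1 0.4 0.3] spin deg 0.18 rad 0.0031 or -3.139 j [ 0.233  0.348  1.798  0.     0.996 -1.498]
[1.1051007  1.18655836 0.28119641] [ 0.15905085 -0.21498393  0.00204985]
```

```bash
python3 -m handwheel '[[[-0.5,0,0.2],0],[[-0.5,0,0],0],[[-0.5,0,0],0],[[-0.5,0,0],0],[[0,0,0],0],[[0,0,0],0],[[0,0,0],0],[[0,0,0],0]
,[[0,0,0],0],[[0,0,0],0]]'
python3 -c "
from h import *
for i in range(1):
  plan(476.1,151,82.5,99.0);s=manip.read_state();print(s['wrist_force'],s['moment'])"
```

```text
clock: 18.75
eef_pos: [476.1, 150.6, 84.6]
eef_rot: [3.074, 1.571, -3.049]
wrist_force: [0.6, -0.4, -1.7]
finger_gap: 23.7
tcp [476.1 150.6  84.6] psi 99.18 xdir [-0. -0. -1.] delta tool [2.1 0.4 0.1] spin deg 0.18 rad 0.0031 or -3.138 j [ 0.233  0.345  1.796  0.     1.    -1.498]
[ 0.57583181 -0.4184623  -1.69122823] [0.05644014 0.0114871  0.04956032]
```

```bash
python3 -m handwheel '[[[-0.5,0,0],0],[[-0.5,0,0],0],[[-0.5,0,0],0],[[-0.5,0,0],0],[[0,0,0],0],[[0,0,0],0],[[0,0,0],0],[[0,0,0],0],[[0,0,0],0],[[0,0,0],0]]'
python3 -c "
from h import *
for i in range(1):
  plan(476.1,151,82.5,99.0);s=manip.read_state();print(s['wrist_force'],s['moment'])"
```

```text
clock: 20.0
eef_pos: [476.1, 150.6, 86.6]
eef_rot: [3.017, 1.571, -3.106]
wrist_force: [0.6, 0.8, -1.2]
finger_gap: 23.8
tcp [476.1 150.6  86.6] psi 99.18 xdir [-0. -0. -1.] delta tool [4.1 0.4 0.1] spin deg 0.18 rad 0.0031 or -3.138 j [ 0.233  0.342  1.795  0.     1.005 -1.498]
[ 0.58773877  0.80890328 -1.2101818 ] [0.0097591  0.00852871 0.04472397]
```

```bash
python3 -m handwheel '[[[-0.5,0,0],0],[[-0.5,0,0],0],[[-0.5,0,0],0],[[-0.5,0,0],0],[[0,0,0],0],[[0,0,0],0],[[0,0,0],0],[[0,0,0],0],[[0,0,0],0],[[0,0,0],0]]'
python3 -c "
from h import *
for i in range(1):
  plan(476.1,151,82.5,99.0);s=manip.read_state();print(s['wrist_force'],s['moment'])"
```

```text
clock: 21.25
eef_pos: [476.1, 150.6, 88.6]
eef_rot: [3.091, 1.571, -3.032]
wrist_force: [0.5, 0.2, -5.2]
finger_gap: 23.7
tcp [476.1 150.6  88.6] psi 99.18 xdir [-0. -0. -1.] delta tool [6.1 0.4 0.1] spin deg 0.18 rad 0.0031 or -3.138 j [ 0.233  0.339  1.794  0.     1.009 -1.498]
[ 0.46342671  0.16276245 -5.16680832] [ 0.0496394  -0.20392395 -0.01844925]
```

```bash
python3 -m handwheel '[[[-0.6,0,0],0],[[-0.6,0,0],0],[[-0.6,0,0],0],[[-0.5,0,0],0],[[0,0,0],0],[[0,0,0],0],[[0,0,0],0],[[0,0,0],0],[[0,0,0],0],[[0,0,0],0]]'
python3 -c "
from h import *
for i in range(1):
  plan(476.1,151,82.5,99.0);s=manip.read_state();print(s['wrist_force'],s['moment'])"
```

```text
clock: 22.5
eef_pos: [476.0, 150.5, 90.9]
eef_rot: [-2.958, 1.57, -2.798]
wrist_force: [2.6, 0.4, -14.7]
finger_gap: 23.8
tcp [476.  150.5  90.9] psi 99.18 xdir [-0. -0. -1.] delta tool [8.4 0.5 0.2] spin deg 0.18 rad 0.0031 or -3.138 j [ 0.233  0.336  1.792 -0.     1.014 -1.498]
[  2.57019088   0.44171527 -14.67609068] [ 0.17055067 -0.42414241  0.00133233]
```

```bash
python3 -m handwheel '[[[-0.3,0,0],0],[[0,0,0],0],[[0,0,0],0],[[0,0,0],0],[[0,0,0],0],[[0,0,0],0],[[0,0,0],0],[[0,0,0],0],[[0,0,0],0],[[0,0,0],0]]'; python3 -m handwheel '[[[0,0,0],0],[[0,0,0],0],[[0,0,0],0],[[0,0,0],0],[[0,0,0],0],[[0,0,0],0],[[0,0,0],0],[[0,0,0],0],[[0,0,0],0],[[0,0,0],0]]'
```

```text
clock: 23.75
eef_pos: [476.1, 150.6, 91.2]
eef_rot: [3.118, 1.571, -3.005]
wrist_force: [0.2, 1.0, -16.6]
finger_gap: 24.0
clock: 25.0
eef_pos: [476.1, 150.5, 91.2]
eef_rot: [-2.71, 1.571, -2.55]
wrist_force: [0.2, 0.2, -17.0]
finger_gap: 23.4
```

```bash
python3 -m handwheel '[[[0.15,0,0],0],[[0,0,0],0],[[0,0,0],0],[[0,0,0],0],[[0,0,0],0],[[0,0,0],0],[[0,0,0],0],[[0,0,0],0],[[0,0,0],0],[[0,0,0],0]]'; python3 -m handwheel '[[[0,0,0],0],[[0,0,0],0],[[0,0,0],0],[[0,0,0],0],[[0,0,0],0],[[0,0,0],0],[[0,0,0],0],[[0,0,0],0],[[0,0,0],0],[[0,0,0],0]]';  python3 -m handwheel '[[[0,0,0],0],[[0,0,0],0],[[0,0,0],0],[[0,0,0],0],[[0,0,0],0],[[0,0,0],0],[[0,0,0],0],[[0,0,0],0],[[0,0,0],0],[[0,0,0],0]]'
```

```text
clock: 26.25
eef_pos: [476.1, 150.6, 91.1]
eef_rot: [-2.169, 1.571, -2.009]
wrist_force: [-0.1, 1.2, -17.1]
finger_gap: 24.3
clock: 27.5
eef_pos: [476.1, 150.6, 91.1]
eef_rot: [-2.679, 1.571, -2.519]
wrist_force: [0.2, -0.4, -16.6]
finger_gap: 23.6
clock: 28.75
eef_pos: [476.1, 150.6, 91.1]
eef_rot: [1.172, 1.571, 1.332]
wrist_force: [0.6, -0.3, -16.8]
finger_gap: 23.7
```

```bash
python3 -m handwheel '[[[0.15,0,0],0],[[0,0,0],0],[[0,0,0],0],[[0,0,0],0],[[0,0,0],0],[[0,0,0],0],[[0,0,0],0],[[0,0,0],0],[[0,0,0],0],[[0,0,0],0]]'; python3 -m handwheel '[[[0,0,0],0],[[0,0,0],0],[[0,0,0],0],[[0,0,0],0],[[0,0,0],0],[[0,0,0],0],[[0,0,0],0],[[0,0,0],0],[[0,0,0],0],[[0,0,0],0]]';  python3 -m handwheel '[[[0,0,0],0],[[0,0,0],0],[[0,0,0],0],[[0,0,0],0],[[0,0,0],0],[[0,0,0],0],[[0,0,0],0],[[0,0,0],0],[[0,0,0],0],[[0,0,0],0]]'
```

```text
clock: 30.0
eef_pos: [476.1, 150.6, 90.9]
eef_rot: [-2.807, 1.571, -2.647]
wrist_force: [0.4, 0.3, -14.4]
finger_gap: 23.8
clock: 31.25
eef_pos: [476.1, 150.6, 91.0]
eef_rot: [-0.352, 1.571, -0.192]
wrist_force: [0.0, 0.2, -16.2]
finger_gap: 23.6
clock: 32.5
eef_pos: [476.1, 150.6, 91.0]
eef_rot: [0.795, 1.571, 0.955]
wrist_force: [1.4, 0.4, -16.2]
finger_gap: 23.5
```

```bash
python3 -m handwheel '[[[0,0,0],0],[[0,0,0],0],[[0,0,0],0],[[0,0,0],0],[[0,0,0],0],[[0,0,0],0],[[0,0,0],0],[[0,0,0],0],[[0,0,0],0],[[0,0,0],0]]'; python3 -m handwheel '[[[1,0,0],0],[[1,0,0],0],[[1,0,0],0],[[1,0,0],0],[[1,0,0],0],[[1,0,0],0],[[1,0,0],0],[[1,0,0],0],[[0.5,0,0],0],[[0,0,0],0]]'
```

```text
clock: 33.75
eef_pos: [476.1, 150.6, 90.9]
eef_rot: [-1.756, 1.571, -1.595]
wrist_force: [0.7, -0.2, -16.5]
finger_gap: 23.8
clock: 35.0
eef_pos: [476.2, 150.6, 82.6]
eef_rot: [0.128, 1.571, 0.289]
wrist_force: [-0.4, 0.4, 1.0]
finger_gap: 23.8
```

Seat with a modest push, then ease back to near zero before release.

```bash
python3 -m handwheel '[[[0.5,0,0],0],[[0.5,0,0],0],[[0.5,0,0],0],[[0.5,0,0],0],[[0,0,0],0],[[0,0,0],0],[[0,0,0],0],[[0,0,0],0],[[0,0,0],0],[[0,0,0],0]]'; python3 -m handwheel '[[[-0.5,0,0],0],[[-0.5,0,0],0],[[-0.3,0,0],0],[[0,0,0],0],[[0,0,0],0],[[0,0,0],0],[[0,0,0],0],[[0,0,0],0],[[0,0,0],0],[[0,0,0],0]]'
```

```text
clock: 36.25
eef_pos: [476.2, 150.6, 81.0]
eef_rot: [0.034, 1.57, 0.195]
wrist_force: [-3.3, -1.1, 9.3]
finger_gap: 23.9
clock: 37.5
eef_pos: [476.1, 150.6, 81.8]
eef_rot: [0.109, 1.571, 0.27]
wrist_force: [-0.6, -0.5, 4.4]
finger_gap: 23.8
```

```bash
python3 -m handwheel '[[[0,0,0],0],[[0,0,0],0],[[0,0,0],0],[[0,0,0],0],[[0,0,0],0],[[0,0,0],0],[[0,0,0],0],[[0,0,0],0],[[0,0,0],0],[[0,0,0],0]]' 0; python3 -m handwheel '[[[-5,0,0],0],[[-10,0,0],0],[[-20,0,0],0],[[-25,0,0],0],[[-30,0,0],0],[[-30,0,0],0],[[0,0,-30],0],[[0,0,-40],0],[[0,0,-30],0],[[0,0,0],0]]'
python3 - <<'E'
from h import *
for n in("top","wrist"):
  c=manip.camera(n);save(c,n+"3.png");P=cloud(c);Z=P[...,2];ok=(c["z_map"]>0)&(Z<110)
  D=np.hypot(P[...,0]-476,P[...,1]-151)
  m=ok&(D<80)&(Z>55)&(Z<75);print(n,m.sum(),cv2.minAreaRect(P[m][:,:2].astype(np.float32)),np.median(Z[m]))
  m=ok&(D<40)&(Z>90);print(m.sum(),cv2.minAreaRect(P[m][:,:2].astype(np.float32)),np.median(Z[m]))
E
```

```text
clock: 38.75
eef_pos: [476.1, 150.6, 81.7]
eef_rot: [-2.579, 1.571, -2.418]
wrist_force: [-0.8, -0.3, -0.4]
finger_gap: 93.9
clock: 40.0
eef_pos: [376.5, 134.6, 202.8]
eef_rot: [0.102, 1.569, 0.263]
wrist_force: [0.2, -0.3, 0.4]
finger_gap: 93.8
top 1186 ((476.449951171875, 151.3333740234375), (83.06201934814453, 55.39585494995117), 9.109760284423828) 63.32166537868869
195 ((477.26849365234375, 150.6405487060547), (36.32036590576172, 24.42985725402832), 12.21604061126709) 108.65346872114742
wrist 2650 ((469.2678527832031, 149.6194305419922), (72.71431732177734, 56.01725769042969), 9.380711555480957) 64.46936334729665
425 ((467.03924560546875, 148.61215209960938), (19.87794303894043, 24.821115493774414), 8.02755069732666) 103.61190247235407
```

View pics/wrist3.png

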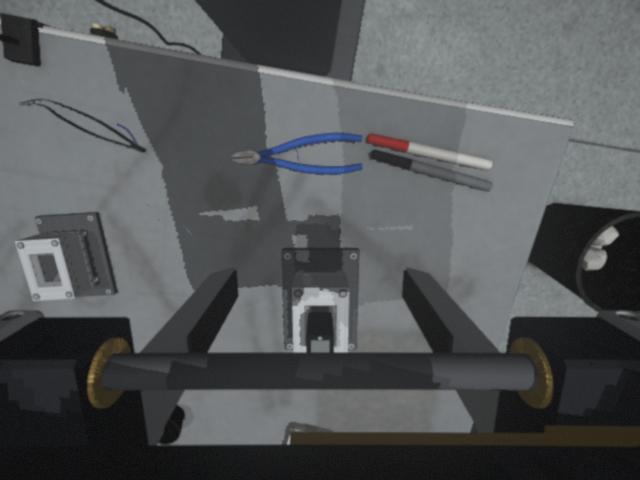

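```bash
python3 -c "
from cell import manip
print(manip.sign_off(), manip.read_state()['clock'])"
```

```text
the job is handed in; nothing more can be done
the job is handed in; nothing more can be done
```

The plug is latched in the larger stand's socket, proof-pulled and released. I handed the job in at about 40 s of the 70 s allowed.

- **Insertion:** I pushed to about 18.5 N. The plug went home at the expected height.
- **Latch proof:** The plug rose freely until the pawls bit, about 5 mm up.
    - I then held the pull for about 10 s. It was about 15.7 N for the first 5 s and about 15.2 N for the last 4 s or so, with the plug's weight of about 1 N taken off the wrist reading.
    - One reading of 14.4 N came just after a small adjustment between the two.
    - The most I read on the socket was about 18 N, well under 30 N. Forces were read only at the end of each move call.
- **Final seating:** I pressed the plug back home at about 10 N, eased off to about 5 N and opened the gripper.
- **Last check:** The top camera put the plug's top 45.3 mm above the nest, against 46 mm when fully home, which is within camera accuracy. The wrist camera saw only part of the plug, so its height there could not be used. The top camera's plug angle differed from the nest's by about 3°, from few pixels.
- **Other things on the bench:** The robot stayed clear of the other things throughout; I did not measure their positions again at the end.

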